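# Press two mosaic tiles home in order

### The arm

A 6-joint arm with a two-finger parallel gripper is mounted at the origin on the work surface. World frame = base frame: x ahead of the robot, y to its left, z up, the work surface at z = 0. Lengths are in m, angles in rad, forces in N, time in s.
With the tool pointing down it reaches from about 0.35 to 0.85 m from the base axis. Payload 8.1 kg.
Tool frame: the origin (TCP) lies between the finger pads; the fingertips stand 8 mm ahead of it and the grasp point (between the pads) lies 11 mm behind it; z points along the fingers, y is the line along which they close (so a half turn about z gives the same grasp; the last joint's range is limited). The gripper opens to 85 mm and grips with 20 to 120 N. Pads are 22 mm wide; open, the fingers measure 114 mm over their backs; the gripper's body (76 mm by 85 mm) begins 54 mm behind the grasp point. The pads swing forward as they close: fully open they stand 13 mm farther back than shut.
Start: joints at [1.149, 0.13, 1.488, -0, 1.523, -0.085], TCP at [0.198, 0.566, 0.239] pointing down, gripper open.
Joint ranges: [-2.96, 2.96], [-0.89, 2.26], [0.02, 2.5], [-1.34, 4.48], [0, 2.73], [-2.66, 2.66]. Speed limits (rad/s): [2.39, 2.39, 2.79, 3.14, 3.14, 3.14].

### API

Orientations are given as a rotation vector (axis times angle).
In Python, from cell import r, vision, hand_in gives the robot as it stands. Calls block until the motion is done:
- r.movep(position, orientation): joint-space move of the TCP to a pose.
- r.move_l(position, rot=None, vel=0.15): straight line of the TCP; rot=None keeps the orientation; vel is the mean speed in m/s.
- r.move_j(angles): joint-space move.
- r.release() and r.gripper_close(squeeze=None): open the fingers fully, or close them until they stop; squeeze is the grip in N (None keeps the last).
- r.wait(seconds).
- r.solve_ik(position, orientation): joint angles nearest the present ones, or None.
- vision.camera(name): name is "scene" or "top" or "wrist"; returns (picture, depth): 420x560x3 uint8, red, green, blue; 420x560 float32, m along the optical axis (not along the pixel's ray), 0 where there is no reading.
- vision.camera_model(name): a dict with "fx", "fy", "cx", "cy" (pixels), "R" (3x3) and "t" (3): a world point X has camera coordinates R X + t; the wrist camera has in their place "hand_eye" (4x4, takes a point from camera to tool coordinates, whose origin is the TCP and whose axes are the flange's). Camera axes: x right, y down, z forward; pixel columns grow to the right and rows downward; lengths in m; the calibration is good to about 2 mm. A picture is of the moment at which its call begins: read the wrist's pose just before it. camera_model takes no time and is no camera call.
A pose or a line that the arm cannot do raises r.MotionError and nothing moves.
- hand_in(): hands the job in, once; it reports no verdict.
Readings, each from a call of its own:
- r.read_time_s(): time.
- r.read_joints(): joint angles.
- r.read_dq(): joint speeds.
- r.read_joint_efforts(): joint torques, N m.
- r.read_ee_pos(): TCP position.
- r.read_orientation(): TCP orientation.
- r.read_force(): force on the tool from outside, world axes, zero at the start.
- r.read_ft_torque(): the same for the moment, N m.
- r.read_opening(): opening from 0.0 (shut) to 1.0 (fully open).
Only numpy, scipy, OpenCV 4.12 (cv2) and the standard library are available. Lean on these libraries where they do the work, as an engineer would, in place of code of your own. Each camera call takes 0.05 s, during which the arm holds its last target. There are 200 camera calls.

### The job

In the framed mosaic panel, gently press first the raised blue glass tile and then the raised yellow one down with the fingertips until each is fully home, flush with the stone field; then withdraw. Use only the fingertips: do not grip or lift anything, and leave the red, green and white tiles, the loose spare blue tile, the jar, the bowl and the nippers just as they are.

Things in the scene. Friction and masses are not known exactly. Their poses are not given: they have to be found in the camera images.
- panel: Framed mosaic panel, fixed to the bench, 254 x 364 mm (its x by y), origin at the centre of its underside. The stone field is flat, its surface 22 mm above the origin (and the bench); the dark wooden frame round it is 26 mm high and 12 mm wide. Five square pockets hold the coloured glass tiles, at panel (x, y) = (0, 0) and (+-55, +-85) mm; which colour is in which pocket varies.
- blue_tile (a joint): How far the blue glass tile is pushed in, in m, growing downwards. 0.012 = fully home, its top flush with the stone field; a hard stop there. At the start 0 to 0.004, that is standing 12 to 8 mm proud. A snug fit: it slides straight down under about 4 N, and stays where it is left (no spring). It can also be pulled up, to -0.010.
- blue_top (a point): Centre of the top face of the blue glass tile in the panel, a 44 x 44 mm square with sides along the panel's x and y; z up. It moves with the tile; flush, it is 22 mm above the bench. Not to be confused with the loose spare tile of the same colour.
- yellow_tile (a joint): How far the yellow glass tile is pushed in, in m, growing downwards. 0.012 = fully home, its top flush with the stone field; a hard stop there. At the start 0 to 0.004, that is standing 12 to 8 mm proud. A snug fit: it slides straight down under about 4 N, and stays where it is left (no spring). It can also be pulled up, to -0.010.
- yellow_top (a point): Centre of the top face of the yellow glass tile in the panel, a 44 x 44 mm square with sides along the panel's x and y; z up. It moves with the tile; flush, it is 22 mm above the bench.
- red_top (a point): Centre of the top face of the red glass tile, 44 x 44 mm, in another pocket of the panel, standing 8 to 12 mm proud of the field and equally easy to push (about 4 N). To be left as it is.
- green_top (a point): Centre of the top face of the green glass tile, 44 x 44 mm, in another pocket of the panel, standing 8 to 12 mm proud of the field and equally easy to push (about 4 N). To be left as it is.
- white_top (a point): Centre of the top face of the white glass tile, 44 x 44 mm, in another pocket of the panel, standing 8 to 12 mm proud of the field and equally easy to push (about 4 N). To be left as it is.
- spare_tile: Spare blue glass tile, 44 x 44 x 16 mm, loose on the bench beside the panel's +y side; origin at the centre of its underside.
- jar: Small amber glass jar with black lid, 36 mm in diameter, 45 mm high, standing loose on the mosaic field near the middle of the panel's +y edge; origin at the centre of its underside.
- bowl: White plastic bowl of stone chips, 116 mm across the rim, 60 mm high, loose on the bench beside the panel's -y side; origin at the centre of its underside.
- nippers: Tile nippers with red handles, about 170 mm long, 55 mm wide, 14 mm high, lying loose on the bench beside the panel's -y side; origin on the bench about 20 mm behind the pivot, jaws towards its +x.

How it is judged:
By the outcome, as a careful person would: the job done as asked, in the order asked, and still so for the second after the job is handed in, with the robot touching nothing.
It also fails if it takes over 42 s, if anything falls off the work surface, if the arm or the gripper's body presses on something with over 40 N, if the wrist force passes 120 N, or if a joint passes its speed limit or range.

## Working session

There is one attempt and no reset: what is moved stays moved. The work goes in short steps, each a Python script; the robot and the scene stay as the last script left them, time stands still between calls to the robot, and variables do not carry over. Pictures are saved under pics/ and viewed, on a budget of 10 in all, crops included, one or two more only if the job needs it, and the job is handed in when it is done.

```bash
mkdir -p pics
cat > h.py <<'E'
import numpy as np, cv2
from cell import r, vision, hand_in
def pts(name):
    im,d=vision.camera(name); m=vision.camera_model(name)
    v,u=np.mgrid[:420,:560]
    c=np.stack([(u-m["cx"])/m["fx"]*d,(v-m["cy"])/m["fy"]*d,d],-1)
    return im,d,(c-m["t"])@np.array(m["R"])   # R^T(c-t)
E
python3 - <<'E'
from h import *
im,d,W=pts("top"); np.savez("top.npz",im=im,d=d,W=W)
cv2.imwrite("pics/top.png",im[:,:,::-1]); print(r.read_time_s(), r.read_opening(), r.read_orientation(), W[210,280])
E
```

```text
0.05 1.0020778525951124 [-5.26454982e-01 -3.09671961e+00  2.77808095e-03] [0.54473456 0.03342926 0.02295022]
```

View pics/top.png

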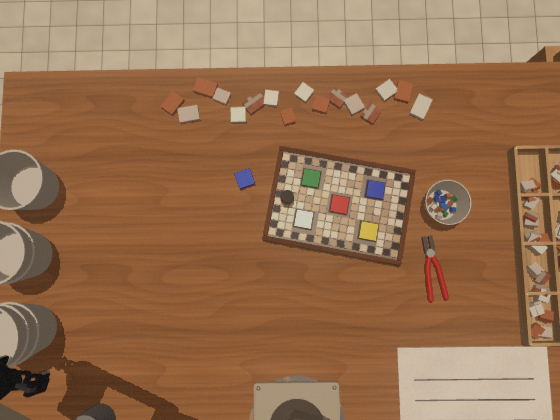

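The top view shows the five tiles: blue (376,189), yellow (369,231), red (340,204), green (312,178) and white (304,219). The loose spare is at (245,179) and the jar at (288,197).

Run:
```python
from h import *
z=np.load("top.npz"); im,W=z["im"],z["W"]
px=dict(blue=(376,189),yellow=(369,231),red=(340,204),green=(312,178),white=(304,219))
C={}
for k,(u,v) in px.items():
    f=im.copy(); m=np.zeros((422,562),np.uint8)
    P=W[v-14:v+15,u-14:u+15].reshape(-1,3); col=im[v-14:v+15,u-14:u+15].reshape(-1,3).astype(float)
    ref=np.median(im[v-4:v+5,u-4:u+5].reshape(-1,3),0)
    s=(np.abs(col-ref).max(1)<40)&(P[:,2]>.027)&(P[:,2]<.04)
    q=P[s]; rc=cv2.minAreaRect((q[:,:2]*1000).astype(np.float32))
    C[k]=np.r_[np.array(rc[0])/1000,np.median(q[:,2])]
    print(k,s.sum(),C[k].round(4),q.mean(0).round(4),np.round(rc[1],1),round(rc[2],1))
# panel fit: centre & yaw (mod 180) from tile layout
ks=list(C); A=np.array([C[k][:2] for k in ks])
rough=(C["green"]+C["white"]-C["blue"]-C["yellow"])[:2]  # +y direction (jar side)
y=rough/np.linalg.norm(rough); x=np.array([y[1],-y[0]])
L=np.array([[np.round((a-A.mean(0))@x/.055)*.055,np.round((a-A.mean(0))@y/.085)*.085] for a in A])
H=L.T@(A-A.mean(0)); yaw=np.arctan2(H[0,1]-H[1,0],H[0,0]+H[1,1])
R=np.array([[np.cos(yaw),-np.sin(yaw)],[np.sin(yaw),np.cos(yaw)]])
print("yaw",yaw,"c",A.mean(0)); 
for k,l,a in zip(ks,L,A): p=A.mean(0)+R@l; print(k,l,p.round(4),"res mm",((a-p)*1e3).round(1))
f=W[195:215,350:362,2]; print("field z",np.median(f))
```

```text
blue 266 [ 0.5951 -0.2149  0.0333] [ 0.5949 -0.215   0.0332] [43.8 42.9] 78.8
yellow 266 [ 0.491  -0.1851  0.0319] [ 0.487  -0.1931  0.0319] [60.5 46.9] 77.4
red 252 [ 0.5576 -0.1205  0.0306] [ 0.5578 -0.1207  0.0308] [42.8 42.3] 78.6
green 237 [ 0.6282 -0.0481  0.0302] [ 0.6279 -0.0481  0.0304] [42.9 42.8] 78.0
white 258 [ 0.5283 -0.0231  0.0315] [ 0.5208 -0.0264  0.0315] [51.8 56.6] 78.3
yaw -0.2260223777693277 c [ 0.56005981 -0.1183207 ]
blue [ 0.055 -0.085] [ 0.5946 -0.2135] res mm [ 0.5 -1.4]
yellow [-0.055 -0.085] [ 0.4874 -0.1888] res mm [3.6 3.8]
red [-0. -0.] [ 0.5601 -0.1183] res mm [-2.4 -2.2]
green [0.055 0.085] [ 0.6327 -0.0478] res mm [-4.5 -0.3]
white [-0.055  0.085] [ 0.5255 -0.0232] res mm [2.8 0.1]
field z 0.021219701741637603
```

```bash
cat >> h.py <<'E'
from scipy.spatial.transform import Rotation as Ro
YAW=-0.198
BLUE=np.array([.5950,-.2150]); YEL=np.array([.4870,-.1931])
def down(a): # tool z down, tool y at angle a+90deg (mod 180 chosen near start)
    return (Ro.from_euler("z",a)*Ro.from_euler("x",np.pi)).as_rotvec()
def ori():
    best=None
    for k in range(4):
        o=down(YAW+k*np.pi/2); q=r.solve_ik([*BLUE,.14],o)
        if q is not None and (best is None or abs(q[5])<best[0]): best=(abs(q[5]),o,q)
    return best[1],best[2]
E
python3 - <<'E'
from h import *
r.gripper_close(20)
o,q=ori(); print(q,o); np.save("o.npy",o)
r.movep([*BLUE,.14],o)
print(r.read_time_s(),r.read_ee_pos(),r.read_opening(),r.read_force())
p=np.array(r.read_ee_pos()); Rt=Ro.from_rotvec(r.read_orientation()).as_matrix()
im,d=vision.camera("wrist"); m=vision.camera_model("wrist"); he=np.array(m["hand_eye"])
v,u=np.mgrid[:420,:560]
c=np.stack([(u-m["cx"])/m["fx"]*d,(v-m["cy"])/m["fy"]*d,d],-1)
W=(c@he[:3,:3].T+he[:3,3])@Rt.T+p
hsv=cv2.cvtColor(im,cv2.COLOR_RGB2HSV)
for n,lo,hi in (("blue",(110,120,40),(130,255,255)),("yellow",(20,150,90),(35,255,255))):
    mk=cv2.inRange(hsv,lo,hi)&np.uint8(255*((W[...,2]>.027)&(W[...,2]<.04)))
    mk=cv2.morphologyEx(mk,cv2.MORPH_OPEN,np.ones((5,5)))
    k,l,s,ce=cv2.connectedComponentsWithStats(mk)
    for i in range(1,k):
        if s[i,4]>400:
            P=W[l==i]; rc=cv2.minAreaRect((P[:,:2]*1e3).astype(np.float32)); print(n,s[i],np.round(rc[0],1),np.round(rc[1],1),round(rc[2],1),np.median(P[:,2]))
cv2.imwrite("pics/w1.png",im[:,:,::-1])
E
```

```text
[-0.42776297  0.28080452  1.50062581  0.          1.36016233 -0.22976297] [2.43012782e+00 1.99100055e+00 1.21913622e-16]
3.9083 [ 0.59535589 -0.21415321  0.1401387 ] 0.0029003464475976333 [-0.72786063 -0.27191641 -0.41630181]
blue [ 254  180   59   56 3215] [ 596.2 -213.7] [43.6 43.9] 78.5 0.0337896257667174
yellow [ 107  180   66   56 3289] [ 488.6 -192.6] [44.6 44.6] 79.3 0.03199260945333135
```

View pics/w1.png

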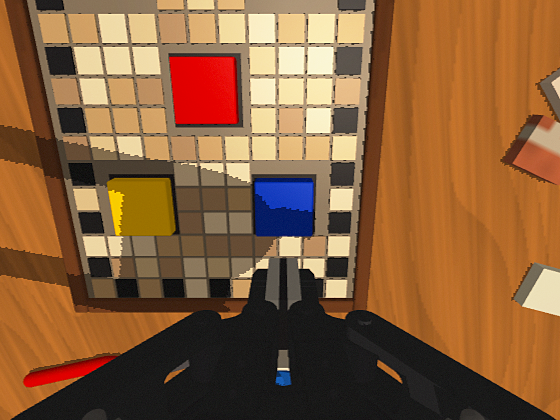

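The wrist view confirms the tiles: blue at (284,208) and yellow at (141,208), with positions agreeing with the top view to 2 mm. Pressing blue now.

```bash
cat >> h.py <<'E'
def press(xy,ztop):
    o=np.load("o.npy"); r.move_l([*xy,ztop+.008+.006],o,vel=.12); r.wait(.2)
    f0=r.read_force()[2]; z=ztop+.008+.004; log=[]
    while z>.0265:
        r.move_l([*xy,z],vel=.02); f=r.read_force()[2]-f0; zz=r.read_ee_pos()[2]
        log.append((round(z*1e3,1),round(zz*1e3,1),round(f,1)))
        if f>12: break
        z-=.001 if z>.0325 else .0005
    print(f0,log)
    r.move_l([*xy,.09],vel=.12)
    print(r.read_time_s(),r.read_ee_pos())
E
python3 - <<'E'
from h import *
press([.5957,-.2143],.0336)
E
```

```text
-0.4708376371961008 [(45.6, np.float64(45.5), np.float64(0.6)), (44.6, np.float64(44.5), np.float64(0.3)), (43.6, np.float64(43.5), np.float64(0.6)), (42.6, np.float64(42.5), np.float64(1.3)), (41.6, np.float64(41.7), np.float64(1.5)), (40.6, np.float64(40.8), np.float64(3.6)), (39.6, np.float64(39.7), np.float64(4.3)), (38.6, np.float64(38.6), np.float64(2.3)), (37.6, np.float64(37.5), np.float64(2.4)), (36.6, np.float64(36.5), np.float64(2.4)), (35.6, np.float64(35.5), np.float64(3.1)), (34.6, np.float64(34.6), np.float64(2.6)), (33.6, np.float64(33.5), np.float64(3.1)), (32.6, np.float64(32.5), np.float64(2.7)), (31.6, np.float64(31.5), np.float64(2.7)), (31.1, np.float64(31.0), np.float64(3.0)), (30.6, np.float64(30.6), np.float64(2.7)), (30.1, np.float64(30.1), np.float64(4.0)), (29.6, np.float64(30.1), np.float64(8.8)), (29.1, np.float64(30.1), np.float64(12.4))]
10.7333 [ 0.59525528 -0.21409908  0.08929293]
```

Blue met a hard stop at TCP 30.1 mm, so its tip is at 22.1 mm, which is flush. Yellow next, then back off and check.

Run:
```python
from h import *
r.move_l([.488,-.193,.09],vel=.12)
press([.488,-.193],.032)
o=np.load("o.npy"); r.movep([.40,-.15,.24],o)
print(r.read_time_s(),r.read_force())
im,d,W=pts("top"); z=np.load("top.npz")
for k,(u,v) in dict(blue=(376,189),yellow=(369,231),red=(340,204),green=(312,178),white=(304,219),spare=(245,179),jar=(288,197)).items():
    s=np.s_[v-5:v+6,u-5:u+6]; print(k,np.median(z["W"][s][...,2]).round(4),np.median(W[s][...,2]).round(4))
cv2.imwrite("pics/top2.png",im[:,:,::-1])
```

```text
-0.33665352078715116 [(44.0, np.float64(44.1), np.float64(0.1)), (43.0, np.float64(42.9), np.float64(-0.4)), (42.0, np.float64(41.9), np.float64(-0.0)), (41.0, np.float64(40.9), np.float64(0.3)), (40.0, np.float64(40.0), np.float64(0.9)), (39.0, np.float64(39.1), np.float64(3.2)), (38.0, np.float64(38.0), np.float64(2.6)), (37.0, np.float64(37.0), np.float64(1.7)), (36.0, np.float64(35.9), np.float64(2.8)), (35.0, np.float64(34.9), np.float64(1.7)), (34.0, np.float64(33.9), np.float64(2.2)), (33.0, np.float64(32.9), np.float64(2.3)), (32.0, np.float64(31.9), np.float64(2.2)), (31.5, np.float64(31.5), np.float64(3.1)), (31.0, np.float64(31.0), np.float64(3.0)), (30.5, np.float64(30.5), np.float64(3.6)), (30.0, np.float64(30.1), np.float64(4.7)), (29.5, np.float64(30.1), np.float64(9.3)), (29.0, np.float64(30.0), np.float64(15.0))]
17.925 [ 0.48748691 -0.19272817  0.08918824]
18.675 [ 0.04676891 -1.13175384 -0.39201001]
blue 0.0335 0.0208
yellow 0.0314 0.0226
red 0.0305 0.0308
green 0.03 0.03
white 0.0314 0.0316
spare 0.0152 0.0155
jar 0.0664 0.0659
```

View pics/top2.png

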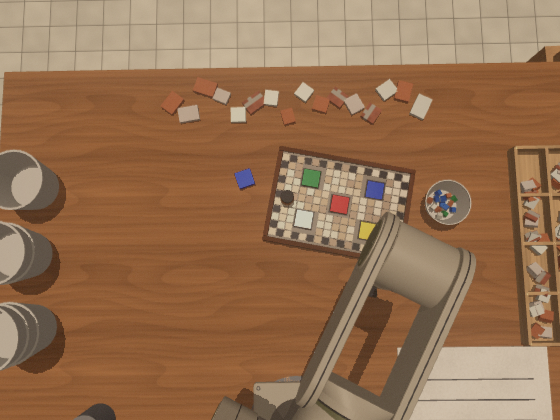

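The picture shows blue (375,190) and yellow (367,231) down. The other tiles, spare, jar and bowl have not moved, and the arm is clear of everything; it hides the nippers.

```bash
python3 -c "
from h import *
hand_in()"
```

```text
the job is handed in; nothing more can be done
```

I pressed the blue tile and then the yellow one down with the closed fingertips until each reached its hard stop, withdrew, and handed the job in at about 19 s of the 42 s allowed.

- **Flush:** both tiles stopped with the TCP at 30.1 mm, which puts the fingertips at about 22 mm, level with the stone field. I pushed to 12 N on blue and 15 N on yellow.
- **Top-camera check:** blue now reads 20.8 mm and yellow 22.6 mm, within about 1 mm of flush.
- **Left alone:** the red, green and white tiles, the spare and the jar measured the same height as before, to within 0.5 mm. The bowl looked unmoved.
- **Not checked:** the arm hid the nippers in the last picture. The gripper never went near them.

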